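# Press the second magnet into a painted plaque with one turn of the bench press

## Robot

A 6-joint arm with a two-finger parallel gripper is mounted at the origin on the work surface. World frame = base frame: x ahead of the robot, y to its left, z up, the work surface at z = 0. Lengths are in m, angles in degrees, forces in N, time in s.
With the tool pointing down it reaches from about 0.375 to 0.9 m from the base axis. Payload 3.1 kg.
Tool frame: the origin (TCP) lies on the centre line of the jaws, within the pads' length; the fingertips stand 25 mm ahead of it and the grasp point (between the pads) lies 6 mm ahead of it; z points along the fingers, y is the line along which they close (so a half turn about z gives the same grasp; the last joint's range is limited). The gripper opens to 87 mm and grips with 3 to 60 N. Pads are 19 mm wide; open, the fingers measure 117 mm over their backs; the gripper's body (75 mm by 190 mm) begins 51 mm behind the grasp point.
Start: joints at [-78.352, 30.224, 82.088, -0, 67.689, -10.227], TCP at [0.233, -0.58, 0.248] pointing down, gripper open.
Joint ranges: [-176.69, 176.69], [-43.24, 126.21], [12.49, 139.97], [-82, 262], [0, 151.66], [-163.58, 163.58]. Speed limits (degrees/s): [159.86, 159.86, 180, 180, 180, 180].

## Interface

Orientations are given as a 3x3 rotation matrix whose columns are the frame's x, y, z axes.
In Python, from rig import * gives the robot as it stands.
- The arm moves only by the tool step_arm, never from a script. Its argument "steps" is a list of rows, each a list of 7 numbers: the shift along the tool's x, y, z normalised to -1 to 1, where 1 is 0.3 m, then the turn, a rotation vector about the tool's x, y, z normalised to -1 to 1, where 1 is 45 degrees, then the gripper's target within -1 to 1 (shut at 1, half-way at 0, fully open at -1). A call has 1 to 8 rows; each row is the pose to reach, as a shift and turn from the pose commanded when the call began, along the tool's axes at that moment; what a row does not reach only later rows make up. A row lasts 1/12 s, in which the tool goes at most 41.7 mm and 7.16 degrees, less where a joint would pass 70% of its speed; a pose out of reach is approached as far as the arm can. A call with a number of a shift or a turn outside -1 to 1 is refused whole. A call with a gripper value outside its range is refused whole. The fingers move at their own pace and stop on an object; the grip force is fixed at half the most. Time passes only in rows, so rows that repeat a pose let the fingers close. It gives the time, the measured TCP pose, the force, the opening and the grip force at its end, in the units of the state.
- read_state(): the state, without advancing time (a new reading comes with each control period).
- capture(name): name is "side" or "top" or "wrist"; returns a dict with "image" (420x560x3 uint8, red, green, blue), "vertical_fov" (degrees; the focal length in pixels is half the picture's height over the tangent of half this angle, whatever the lens; pixels are square), "cx", "cy" (the principal point, pixels), "world_from_camera" (4x4, takes a point from camera to world coordinates); the wrist camera has in their place "T_tool_cam" (4x4, takes a point from camera to tool coordinates, whose origin is the TCP and whose axes are the flange's). Camera axes: x right, y down, z forward; pixel columns grow to the right and rows downward; lengths in m; the calibration is good to about 2 mm. A picture is of the moment at which its call begins: read the wrist's pose just before it. There is no depth.
- hand_in(): hands the job in; it is judged then, once.
The state is a dict: "time_s": time; "joint_positions": joint angles; "qvel": joint speeds; "tau": joint torques, N m; "position": TCP position; "tcp_rot": TCP orientation; "force": force on the tool from outside, world axes, zero at the start; "moment": the same for the moment, N m; "opening": opening from 0.0 (shut) to 1.0 (fully open); "grasp_force": force on a finger pad.
Only numpy, scipy, OpenCV 4.12 (cv2) and the standard library are available. Lean on these libraries where they do the work, as an engineer would, in place of code of your own. Each camera call takes 0.05 s, during which the arm holds its last target. There are 200 camera calls.

## Task

Lay the plaque whose magnet still stands proud on the bed of the green bench press, proud magnet leading, and slide it gently in under the ram, along the fixed fence, until it is fully home against the end stop. Then take the crank grip, with no more squeeze than the turning needs, and turn the handwheel exactly one full revolution, its top going away from the robot, so that the ram presses the magnet flush and is back at the top with the white rim mark at the red pointer. Let go, leave the plaque home in the press and everything else on the table as it is.

Things in the scene. Friction and masses are not known exactly. Their poses are not given: they have to be found in the camera images.
- plaque_center (a point): centre (half-way up) of the wooden plaque to work on: 180 x 60 x 18 mm, 160 g, lying painted face down; sides and rim pink, bare wood back up. x runs along its length towards the proud magnet, z up. On its back, on the centre line, two 20 mm steel disc magnets 50 mm either side of the centre: at -x already flush, at +x 6.5 mm proud.
- magnet (a joint): how far the proud magnet is pressed into the plaque, m: 0 as it stands now, 0.006 fully in (its top then 0.5 mm above the wood, which counts as flush). A tight press fit: it takes about 70 N at the ram.
- home (a point): on the press: where the plaque's centre is when it lies on the bed fully home, 49 mm above the table; plaque x and home x then agree. x points into the press, away from its mouth, y to the fixed fence, z up. The stop's face is 90 mm ahead (+x), the ram axis 50 mm ahead.
- press: green bench press fixed to the table (place and yaw vary); axes as home's. Origin on the table below the ram axis. Slick white bed, top 40 mm above the table: a 44 mm wide tongue from x = -190 to -60 mm, then 90 mm wide to +64. Head over the bed: front face at x = -32, y -35 to +35, z 128 to 234; ram bush (40 mm diameter) down to z = 98, raised ram to z = 82. Nothing is above the bed before x = -32.
- fence: fixed fence on the bed: a round steel rail 12 mm in diameter, its axis 9 mm above the bed, its face at home y = +30 mm; straight from home x = +63 to +91 mm, its last 22 mm at the mouth bent outwards by 6 mm as a lead-in (it begins at home x = +35). Origin on the bed below the middle of the straight part.
- guide: sprung guide facing the fence: a brass rail 10 mm in diameter, axis 9 mm above the bed, straight from home x = +66 to +90 mm, with a lead-in from home x = +35 bent outwards by 7 mm. Its face rests at home y = -28 mm and yields up to 6 mm towards -y at 1.5 N/mm with 5 N preload; a plaque between fence and guide drags with 4 to 9 N. Origin on the bed, on its face.
- stop: rigid steel end stop at the far end of the bed, 10 x 50 x 17 mm (x, y, z of the press); the plaque's end comes to bear on its near face. Origin at the centre of its underside, 95 mm ahead of home. Never push the plaque against it with more than 25 N.
- hub (a point): on the handwheel's axis, in the plane through the middle of the crank grip, 190 mm above the table, 50 mm ahead of home and 123 mm to its -y side. Axes as home's; y is the wheel's axis. The wheel is a grey disc 132 mm in diameter on the press's -y side, its outer face 54 mm from here towards +y (its boss 46 mm).
- crank_grip: black revolving crank grip, a cylinder 22 mm in diameter, 72 mm long, along the wheel's axis and 54 mm from it, spinning freely on its spindle. Origin at its middle. It is at the top of the wheel when that is home. Hold it firmly but lightly: the contact forces on it, both fingers' squeeze added up, must stay under 80 N.
- wheel (a joint): handwheel angle a, rad: 0 home (grip on top, ram up), growing as the top goes away from the mouth, 6.283 after one turn, overrun to 7.4. The grip's middle is 54 sin(a) mm along hub x and 54 cos(a) mm above the hub. The ram sinks 24 mm in the first half turn, meets the magnet near 2 rad, has it flush at 3.14. Friction 4 N at the grip, pressing adds up to 14 N; it stays where it is left.
- done_plaque_center (a point): centre of the finished plaque, the same 180 x 60 x 18 mm with light blue sides and rim and both magnets flush; leave it. It and the pink-rimmed one lie in the two spots left and right of the press, either way round.
- palette: grey slab 130 x 95 x 9 mm with dabs of paint, near the robot; origin under its centre. Leave it.
- mini_canvas: pink mini canvas 72 x 72 x 16 mm with a blue flower; origin under its centre. Leave it.
- magnet_tray: white tray 80 x 60 x 24 mm of spare magnets; origin under its centre. Leave it.
- varnish: amber jar, 52 mm diameter, 100 mm high; origin under its centre. Leave it.
- tape_roll: roll of blue tape, 90 mm diameter, 24 mm high, lying flat; origin under its centre. Leave it.
- flat_brush: flat paint brush 190 mm long, 20 mm high; origin under its centre. Leave it.
- brush_mug: blue cup 76 mm diameter, 90 mm high, with brushes standing up to 210 mm; origin under its centre. Leave it.
Things that resemble listed ones, but are neither listed nor needed, are in the scene too. Leave any purple look-alike of the part that bears plaque_center alone.

How it is judged (in metres and radians):
On the way, in this order (a step that is already met when the one before it is completed fails the run):
1. the plaque lies fully home against the stop with its magnet still proud and the wheel not yet turned (x of plaque_center in the frame of home above -0.0015 m and y of plaque_center in the frame of home between -0.003 and 0.003 m and z of plaque_center in the frame of home below 0.004 m and angle between the x axis of plaque_center and the x axis of home, either way round below 0.05 rad and value of joint magnet below 0.002 m and value of joint wheel below 0.7 rad), for 0.2 s.
2. the wheel has passed half a turn and the magnet is flush, the plaque still home (x of plaque_center in the frame of home above -0.0015 m and y of plaque_center in the frame of home between -0.003 and 0.003 m and z of plaque_center in the frame of home below 0.004 m and angle between the x axis of plaque_center and the x axis of home, either way round below 0.05 rad and value of joint wheel above 3.2 rad and value of joint magnet above 0.0048 m), for 0.05 s.
At the end, for the whole second after the job is handed in: the plaque rests home in the press (within 1.5 mm of the stop, 3 mm sideways, 3 degrees), the magnet is flush (pressed in at least 4.8 of its 6 mm), and the wheel stands still after exactly one revolution (within 0.25 rad of 6.283) (x of plaque_center in the frame of home above -0.0015 m and y of plaque_center in the frame of home between -0.003 and 0.003 m and z of plaque_center in the frame of home below 0.004 m and angle between the x axis of plaque_center and the x axis of home, either way round below 0.05 rad and value of joint magnet above 0.0048 m and value of joint wheel between 6.0332 and 6.5332 rad and velocity of joint wheel between -0.1 and 0.1 rad/s); the robot touches nothing.
It fails at once if the plaque is pushed against the stop with more than 25 N (contact force between plaque and stop above 25 N).
It fails at once if the crank grip is strained: contact forces on it over 80 N, squeeze of both fingers included (contact force between anything else and crank_grip above 80 N).
It fails at once if the wheel is turned well past one revolution, or backwards (value of joint wheel above 6.8832 rad or value of joint wheel below -0.6 rad).
It fails at once if a bystander is moved by more than 25 mm (distance of any of done_plaque_center, palette, mini_canvas, magnet_tray, varnish, tape_roll, flat_brush, brush_mug from where it was at the start of the episode above 0.025 m).
It also fails if it takes over 72 s, if anything falls off the work surface, if the arm or the gripper's body presses on something with over 40 N, if the wrist force passes 120 N, or if a joint passes its speed limit or range.

## Working session

There is one attempt and no reset: what is moved stays moved. The work goes in short steps, Python scripts to look and compute and a tool call to move; the robot and the scene stay as the last step left them, time stands still between calls to the robot, and variables do not carry over. Pictures are saved under pics/ and viewed, at most 10 in all, crops included, and the job is handed in when it is done.

Besides the shell and the picture viewer there is one more tool, called after "Call:" by a JSON object that holds its "method" and its "body", one argument or row to a line. step_arm: Moves the arm, as the interface text tells. Scaled input: -1 to 1 covers 0.3 m each way for a shift and 45 degrees each way for a turn. Its arguments: {"type":"object","properties":{"steps":{"type":"array"}},"required":["steps"]}

```bash
mkdir -p pics; ls; cat > h.py <<'E'
from rig import *
import numpy as np, cv2
def K(c):
    h,w=c["image"].shape[:2]; f=h/2/np.tan(np.radians(c["vertical_fov"])/2); return f,c["cx"],c["cy"]
def ray(c,uv,T=None):
    f,cx,cy=K(c); T=c["world_from_camera"] if T is None else T; T=np.array(T)
    d=T[:3,:3]@np.array([(uv[0]-cx)/f,(uv[1]-cy)/f,1]); return T[:3,3],d
def onz(c,uv,z,T=None):
    o,d=ray(c,uv,T); return o+d*(z-o[2])/d[2]
def proj(c,p,T=None):
    f,cx,cy=K(c); T=np.array(c["world_from_camera"] if T is None else T)
    q=T[:3,:3].T@(np.array(p)-T[:3,3]); return np.array([cx+f*q[0]/q[2],cy+f*q[1]/q[2]])
def tool():
    s=read_state(); T=np.eye(4); T[:3,:3]=s["tcp_rot"]; T[:3,3]=s["position"]; return T
def save(n,im): cv2.imwrite("pics/"+n+".png",np.ascontiguousarray(im[:,:,::-1]))
E
python3 - <<'E'
from h import *
import pickle
for n in("top","side"):
    c=capture(n); save(n,c["image"]); pickle.dump(c,open(n+".pkl","wb")); print(n,K(c),np.round(c["world_from_camera"],3).tolist(),[k for k in c])
s=read_state(); print({k:np.round(v,3).tolist() for k,v in s.items()})
E
```

```text
pics
top (np.float64(384.37722755521105), 283.48345743787246, 212.6199061704665) [[0.028, -0.987, 0.158, 0.356], [-1.0, -0.029, -0.003, 0.123], [0.007, -0.158, -0.987, 1.22], [0.0, 0.0, 0.0, 1.0]] ['image', 'vertical_fov', 'cx', 'cy', 'world_from_camera']
side (np.float64(507.6706341991959), 275.6093140673473, 215.22536435555872) [[-0.142, 0.656, -0.741, 1.772], [0.99, 0.106, -0.096, 0.285], [0.015, -0.747, -0.664, 1.286], [0.0, 0.0, 0.0, 1.0]] ['image', 'vertical_fov', 'cx', 'cy', 'world_from_camera']
{'time_s': 0.1, 'joint_positions': [-78.353, 30.274, 82.149, 0.001, 67.688, -10.226], 'qvel': [-0.06, -0.077, -0.268, -0.006, 0.076, -0.124], 'tau': [-0.0, -44.098, -17.715, 0.063, 0.053, -0.0], 'position': [0.233, -0.579, 0.247], 'tcp_rot': [[0.928, 0.373, -0.0], [0.373, -0.928, 0.002], [0.0, -0.002, -1.0]], 'force': [-0.134, 0.206, 0.222], 'moment': [0.023, 0.008, 0.009], 'grasp_force': 0.0, 'opening': 1.005}
```

View pics/top.png

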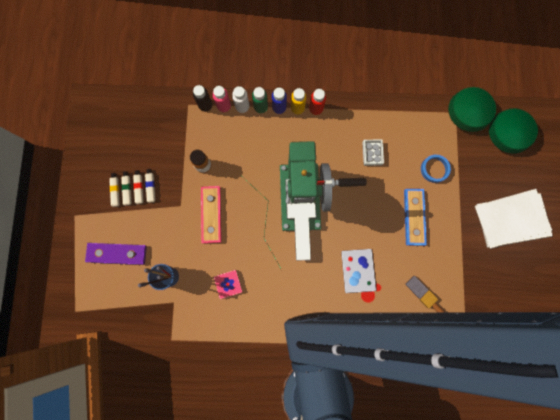

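View pics/side.png

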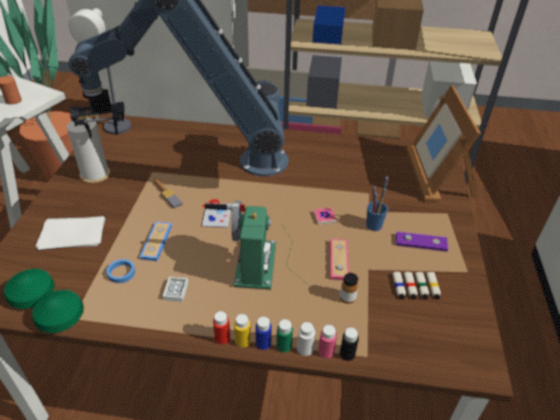

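Top view: candidates are the pink-rimmed plaque at (211,214), the blue-rimmed one at (415,217) (finished) and a purple look-alike at (115,254). Pink fits the description. The press sits at (303,200) with its mouth towards the robot and its grip at (350,183). I'll confirm with an enlarged crop and measure.

```bash
python3 - <<'E'
from h import *
import pickle
t=pickle.load(open("top.pkl","rb")); s=pickle.load(open("side.pkl","rb"))
a=cv2.resize(t["image"][175:255,190:240],None,fx=6,fy=6,interpolation=cv2.INTER_CUBIC)
b=cv2.resize(s["image"][230:290,310:380],None,fx=5,fy=5,interpolation=cv2.INTER_CUBIC)
o=np.zeros((480,660,3),np.uint8); o[:480,:300]=a; o[:300,305:655]=b; save("crop1",o)
im=t["image"]; hsv=cv2.cvtColor(im,cv2.COLOR_RGB2HSV)
m=((hsv[...,0]>165)|(hsv[...,0]<4))&(hsv[...,1]>90)&(hsv[...,2]>120); m[:, :190]=0;m[:,235:]=0;m[:175]=0;m[255:]=0
pts=np.argwhere(m)[:,::-1]; P=np.array([onz(t,p,.018)[:2] for p in pts]); r=cv2.minAreaRect(P.astype(np.float32)*1000); print("plaque",r)
w=(hsv[...,2]>190)&(hsv[...,1]<40); w[:,:285]=0;w[:,325:]=0;w[:200]=0;w[270:]=0
pts=np.argwhere(w)[:,::-1]
for v in range(204,264,4):
    q=pts[pts[:,1]==v]
    if len(q): print(v,q[:,0].min(),q[:,0].max(),np.round(onz(t,(q[:,0].min()-.5,v),.04)[:2],4),np.round(onz(t,(q[:,0].max()+.5,v),.04)[:2],4))
E
```

```text
plaque ((537.695556640625, 348.5982666015625), (182.54444885253906, 62.44370651245117), 3.5280799865722656)
204 288 313 [0.5729 0.1076] [0.5753 0.0264]
208 288 314 [0.5602 0.1072] [0.5627 0.0231]
212 288 314 [0.5476 0.1069] [0.55   0.0229]
216 288 314 [0.535  0.1066] [0.5374 0.0227]
220 295 307 [0.5231 0.0846] [0.5243 0.0442]
224 295 308 [0.5106 0.0843] [0.5118 0.0409]
228 295 308 [0.4981 0.084 ] [0.4994 0.0407]
232 295 308 [0.4857 0.0837] [0.487  0.0405]
236 296 308 [0.4734 0.0803] [0.4746 0.0403]
240 296 308 [0.4611 0.08  ] [0.4622 0.0401]
244 296 309 [0.4488 0.0798] [0.45   0.0368]
248 296 309 [0.4365 0.0795] [0.4378 0.0366]
252 296 309 [0.4243 0.0792] [0.4255 0.0363]
256 296 309 [0.4122 0.0789] [0.4134 0.0361]
```

View pics/crop1.png

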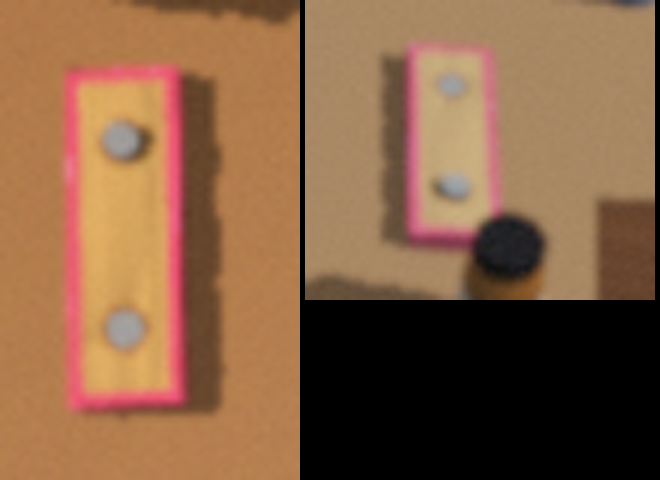

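The proud magnet (the one casting a shadow) is at the far, +x end of the pink plaque, so there's no need to turn the plaque. The plaque measures 182 x 62 mm at (0.538, 0.349), yaw 3.5°. The press origin is about (0.590, 0.068), with similar yaw.

```bash
cat >> h.py <<'E'
from scipy.spatial.transform import Rotation as R
def go(p,yaw,T=None):
    "normalised row to world TCP p, tool x at yaw deg, z down"
    T=tool() if T is None else T
    c,s=np.cos(np.radians(yaw)),np.sin(np.radians(yaw)); G=np.array([[c,s,0],[s,-c,0],[0,0,-1.]])
    d=T[:3,:3].T@(np.array(p)-T[:3,3])/.3; r=R.from_matrix(T[:3,:3].T@G).as_rotvec(degrees=True)/45
    return np.round(np.r_[d,r],3).tolist()
E
python3 - <<'E'
from h import *
c=capture("wrist"); print(np.round(c["T_tool_cam"],3).tolist(),K(c))
print(go([.35,-.32,.30],21.9),go([.42,-.05,.3],3.5),go([.47,.34,.25],3.5))
E
```

```text
[[-0.0, -0.969, -0.248, 0.067], [1.0, -0.0, 0.0, -0.001], [-0.0, -0.248, 0.969, -0.138], [0.0, 0.0, 0.0, 1.0]] (np.float64(304.8380800592582), 281.3686143082431, 208.7135445835325)
[0.685, -0.657, -0.176, -0.002, -0.0, -0.001] [1.237, -1.406, -0.175, -0.002, -0.0, 0.408] [1.876, -2.55, -0.006, -0.002, -0.0, 0.408]
```

Call:
{"method": "step_arm", "body": {
  "steps": [
    [0.69,-0.66,-0.18,0,0,0.41,-1],
    [0.69,-0.66,-0.18,0,0,0.41,-1],
    [0.69,-0.66,-0.18,0,0,0.41,-1],
    [0.69,-0.66,-0.18,0,0,0.41,-1],
    [0.69,-0.66,-0.18,0,0,0.41,-1],
    [0.69,-0.66,-0.18,0,0,0.41,-1],
    [0.69,-0.66,-0.18,0,0,0.41,-1],
    [0.69,-0.66,-0.18,0,0,0.41,-1]
  ]
}}

```text
time_s: 0.82
position: [0.3527, -0.3122, 0.3025]
tcp_rot: [[0.998, 0.066, 0.001], [0.066, -0.998, 0.004], [0.001, -0.004, -1.0]]
force: [-0.3, -0.5, 0.2]
opening: 0.999
grasp_force: 0.0
```

```bash
python3 - <<'E'
from h import *
T=tool();print(T.round(3).tolist(),go([.42,-.05,.3],3.5),go([.47,.1,.3],3.5))
E
```

```text
[[0.998, 0.066, 0.001, 0.353], [0.066, -0.998, 0.004, -0.312], [0.001, -0.004, -1.0, 0.302], [0.0, 0.0, 0.0, 1.0]] [0.281, -0.857, 0.012, -0.005, -0.002, 0.006] [0.48, -1.345, 0.014, -0.005, -0.002, 0.006]
```

Call:
{"method": "step_arm", "body": {
  "steps": [
    [0.28,-1,0.01,0,0,0,-1],
    [0.28,-1,0.01,0,0,0,-1],
    [0.28,-1,0.01,0,0,0,-1],
    [0.28,-1,0.01,0,0,0,-1],
    [0.28,-1,0.01,0,0,0,-1],
    [0.28,-1,0.01,0,0,0,-1],
    [0.28,-1,0.01,0,0,0,-1],
    [0.28,-1,0.01,0,0,0,-1]
  ]
}}

```text
time_s: 1.48
position: [0.4168, -0.0111, 0.2984]
tcp_rot: [[0.998, 0.062, -0.0], [0.062, -0.998, 0.002], [-0.0, -0.002, -1.0]]
force: [0.4, -0.0, -0.7]
opening: 0.999
grasp_force: 0.0
```

```bash
python3 - <<'E'
from h import *
import pickle
T=tool();print(T.round(4).tolist(),go([.47,.29,.3],3.5),go([.47,.34,.20],3.5))
c=capture("wrist"); c["T"]=T@c["T_tool_cam"]; pickle.dump(c,open("w1.pkl","wb")); save("w1",c["image"])
E
```

```text
[[0.998, 0.0625, -0.0004, 0.4168], [0.0625, -0.998, 0.0016, -0.0111], [-0.0003, -0.0017, -1.0, 0.2984], [0.0, 0.0, 0.0, 1.0]] [0.24, -0.991, -0.004, -0.002, 0.0, 0.002] [0.25, -1.156, 0.33, -0.002, 0.0, 0.002]
```

View pics/w1.png

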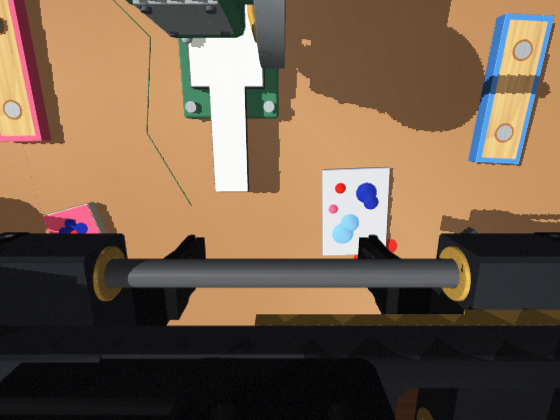

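The wrist view shows the white tongue from (231,191) up to (228,88), where it widens, with the green head above and the wheel at (268,40). Both plaques are at the edges. I'll fit the tongue edges.

```bash
python3 - <<'E'
from h import *
import pickle
c=pickle.load(open("w1.pkl","rb")); im=c["image"]; g=cv2.cvtColor(im,cv2.COLOR_RGB2HSV)
w=((g[...,2]>150)&(g[...,1]<50)).astype(np.uint8)
n,l,st,_=cv2.connectedComponentsWithStats(w); k=l[150,230]; w=l==k; print(st[k])
L=[];Rr=[]
for v in range(95,186,3):
    q=np.where(w[v])[0]; L.append(onz(c,(q.min()-.0,v),.04,c["T"])[:2]);Rr.append(onz(c,(q.max()+1,v),.04,c["T"])[:2])
L=np.array(L);Rr=np.array(Rr)
a=np.polyfit(L[:,0],L[:,1],1);b=np.polyfit(Rr[:,0],Rr[:,1],1);print("slopes",a,b)
m=(a+b)/2; th=np.arctan(m[0]); print("yaw",np.degrees(th),"width",(a-b)@[.46,1])
ve=[np.where(w[:,u])[0].max()+1 for u in range(220,244,4)]; vs=[np.where(w[:,u])[0].max()+1 for u in (196,200,204,254,258)]
E=np.mean([onz(c,(u+.5,v),.04,c["T"])[0] for u,v in zip(range(220,244,4),ve)]); S=[onz(c,(u+.5,v),.04,c["T"]).round(4)[:2].tolist() for u,v in zip((196,200,204,254,258),vs)]
print("end x",E,"shoulder",S)
o=np.array([E,m@[E,1]]); ex=np.array([np.cos(th),np.sin(th)]); ey=np.array([-ex[1],ex[0]])
O=o+.19*ex; print("press",O,"home",O-.05*ex,"hub",O-.123*ey); 
print("shoulder px",[((np.array(s)-O)@ex).round(4) for s in S])
E
```

```text
[ 188    4   75  188 7126]
slopes [0.06606473 0.05016996] [0.06403652 0.00807464]
yaw 3.721882534215121 width 0.043028297908624814
end x 0.40104777845168366 shoulder [[0.5299, 0.1006], [0.5302, 0.0958], [0.5305, 0.0909], [0.5342, 0.0302], [0.5346, 0.0253]]
press [0.59064705 0.06754427] home [0.5407525  0.06429859] hub [ 0.5986314  -0.05519632]
shoulder px [np.float64(-0.0585), np.float64(-0.0585), np.float64(-0.0585), np.float64(-0.0588), np.float64(-0.0587)]
```

Call:
{"method": "step_arm", "body": {
  "steps": [
    [0.2,-1,0,0,0,0,-1],
    [0.2,-1,0,0,0,0,-1],
    [0.2,-1,0,0,0,0,-1],
    [0.2,-1,0,0,0,0,-1],
    [0.2,-1,0,0,0,0,-1],
    [0.2,-1,0.1,0,0,0,-1],
    [0.2,-1,0.2,0,0,0,-1],
    [0.2,-1,0.2,0,0,0,-1]
  ]
}}

```text
time_s: 2.2
position: [0.46, 0.2906, 0.2377]
tcp_rot: [[0.998, 0.061, 0.002], [0.061, -0.998, 0.001], [0.002, -0.001, -1.0]]
force: [-0.3, 0.1, -0.3]
opening: 1.0
grasp_force: 0.0
```

```bash
python3 - <<'E'
from h import *
import pickle
T=tool(); c=capture("wrist"); c["T"]=T@c["T_tool_cam"]; pickle.dump(c,open("w2.pkl","wb")); save("w2",c["image"])
g=cv2.cvtColor(c["image"],cv2.COLOR_RGB2HSV)
m=((g[...,0]>165)|(g[...,0]<4))&(g[...,1]>90)&(g[...,2]>120)
n,l,st,ct=cv2.connectedComponentsWithStats(m.astype(np.uint8))
for i in range(1,n):
    if st[i,4]>300:
        pts=np.argwhere(l==i)[:,::-1]; P=np.array([onz(c,p,.018,c["T"])[:2] for p in pts]); print(st[i],cv2.minAreaRect(P.astype(np.float32)*1000))
print(T.round(4).tolist())
E
```

```text
[  0   6  22  25 379] ((623.7634887695312, 588.27392578125), (20.620948791503906, 22.628238677978516), 8.279422760009766)
[ 201   28   61  169 2575] ((538.301513671875, 350.5628662109375), (180.4202880859375, 59.8428955078125), 4.157202243804932)
[251 287  62  28 921] ((311.39788818359375, 281.8734130859375), (39.553070068359375, 79.27348327636719), 4.916860580444336)
[[0.9981, 0.0612, 0.0019, 0.46], [0.0612, -0.9981, 0.0008, 0.2906], [0.0019, -0.0007, -1.0, 0.2377], [0.0, 0.0, 0.0, 1.0]]
```

View pics/w2.png

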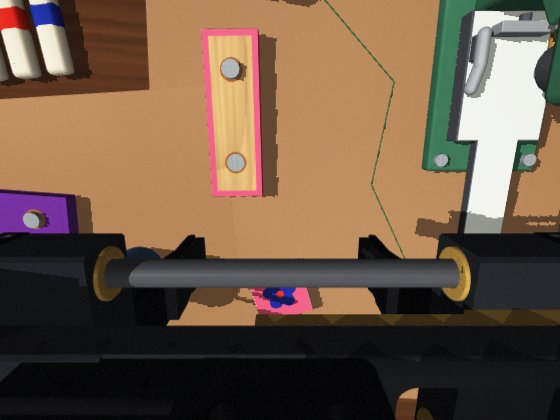

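The plaque measures 180.4 x 59.8 mm, centre (0.5383, 0.3506), yaw 4.2°. The proud magnet, with its shadow, is at (231,68) in the far end. The fence is visible at (478,60). Next I grasp 40 mm behind the centre.

```bash
python3 - <<'E'
from h import *
print(go([.4984,.3477,.12],4.2),go([.4984,.3477,.028],4.2))
E
```

```text
[0.146, -0.173, 0.377, -0.002, 0.006, -0.014] [0.148, -0.173, 0.684, -0.002, 0.006, -0.014]
```

Call:
{"method": "step_arm", "body": {
  "steps": [
    [0.147,-0.173,0.2,0,0.005,-0.014,-1],
    [0.147,-0.173,0.37,0,0.005,-0.014,-1],
    [0.147,-0.173,0.37,0,0.005,-0.014,-1],
    [0.147,-0.173,0.5,0,0.005,-0.014,-1],
    [0.147,-0.173,0.6,0,0.005,-0.014,-1],
    [0.147,-0.173,0.65,0,0.005,-0.014,-1],
    [0.147,-0.173,0.683,0,0.005,-0.014,-1],
    [0.147,-0.173,0.683,0,0.005,-0.014,-1]
  ]
}}

```text
time_s: 2.92
position: [0.4992, 0.3414, 0.0311]
tcp_rot: [[0.998, 0.07, -0.0], [0.07, -0.998, -0.002], [-0.001, 0.002, -1.0]]
force: [-0.8, 0.1, 0.3]
opening: 0.997
grasp_force: 0.0
```

Call:
{"method": "step_arm", "body": {
  "steps": [
    [0,0,0,0,0,0,0.3],
    [0,0,0,0,0,0,0.4],
    [0,0,0,0,0,0,0.4],
    [0,0,0,0,0,0,0.4],
    [0,0,0,0,0,0,0.4],
    [0,0,0,0,0,0,0.4],
    [0,0,0,0,0,0,0.4],
    [0,0,0,0,0,0,0.4]
  ]
}}

```text
time_s: 3.58
position: [0.5008, 0.3436, 0.0351]
tcp_rot: [[0.997, 0.071, 0.006], [0.071, -0.997, 0.002], [0.007, -0.001, -1.0]]
force: [-0.9, 1.4, 5.7]
opening: 0.685
grasp_force: 30.0
```

```bash
python3 - <<'E'
from h import *
T=tool();s=read_state();print(T.round(4).tolist(),s["force"],s["opening"]*87,s["grasp_force"])
print(go([.4984,.3477,.12],4.2))
E
```

```text
[[0.9974, 0.0712, 0.0065, 0.5008], [0.0711, -0.9975, 0.0017, 0.3436], [0.0066, -0.0013, -1.0, 0.0351], [0.0, 0.0, 0.0, 1.0]] [-0.91433271  1.35241175  5.68421398] 59.56237810715751 29.957733750343323
[-0.005, -0.014, -0.283, -0.002, -0.008, -0.003]
```

Call:
{"method": "step_arm", "body": {
  "steps": [
    [0,0,-0.1,0,0,0,0.4],
    [0,0,-0.2,0,0,0,0.4],
    [0,0,-0.3,0,0,0,0.4],
    [0,0,-0.3,0,0,0,0.4],
    [0,0,-0.3,0,0,0,0.4],
    [0,0,-0.3,0,0,0,0.4]
  ]
}}

```text
time_s: 4.08
position: [0.4986, 0.3423, 0.1229]
tcp_rot: [[0.997, 0.071, 0.002], [0.071, -0.997, -0.001], [0.002, 0.001, -1.0]]
force: [-0.1, 0.7, -2.5]
opening: 0.683
grasp_force: 29.9
```

```bash
python3 - <<'E'
from h import *
import pickle
T=tool();s=read_state();print(T.round(4).tolist(),s["force"],s["moment"],s["qvel"].round(2) if hasattr(s["qvel"],'round') else s["qvel"])
c=capture("wrist"); c["T"]=T@c["T_tool_cam"]; pickle.dump(c,open("w3.pkl","wb")); save("w3",c["image"])
H=np.array([.5407,.0643]);th=np.radians(3.72);ex=np.array([np.cos(th),np.sin(th)]);print("target grasp at home-90-?", H-.130*ex,H-.09*ex)
E
```

```text
[[0.9975, 0.0708, 0.0018, 0.4986], [0.0708, -0.9975, -0.0009, 0.3423], [0.0017, 0.001, -1.0, 0.1229], [0.0, 0.0, 0.0, 1.0]] [-0.12037095  0.65357658 -2.47883002] [ 0.03479352  0.16244585 -0.03117099] [-0.04  1.53  0.93  0.1   0.1  -0.05]
target grasp at home-90-? [0.41097391 0.05586552] [0.45088963 0.05846074]
```

View pics/w3.png

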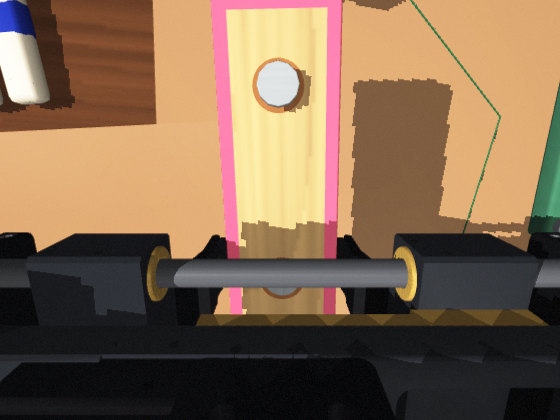

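The plaque is lifted and hangs level. The proud magnet is at (278,84) and the edges run from (226,10) to (341,8). I'll work out its offset in the tool frame.

```bash
python3 - <<'E'
from h import *
import pickle
c=pickle.load(open("w3.pkl","rb")); M=np.array(c["T_tool_cam"])
g=cv2.cvtColor(c["image"],cv2.COLOR_RGB2HSV)
m=((g[...,0]>165)|(g[...,0]<4))&(g[...,1]>90)&(g[...,2]>120)
E=[]
for v in range(14,220,8):
    q=np.where(m[v,190:370])[0]+190; E.append((v,q.min(),q.max()+1))
for zt in (.006,.011,.017,.022):
    P=[]
    for v,a,b in E: P.append(np.r_[onz(c,(a,v+.5),zt,M)[:2],onz(c,(b,v+.5),zt,M)[:2]])
    P=np.array(P); l=np.polyfit(P[:,0],P[:,1],1); r=np.polyfit(P[:,2],P[:,3],1)
    q=(g[...,1]<40)&(g[...,2]>150); q[:50]=0;q[115:]=0;q[:,:250]=0;q[:,305:]=0; ct=np.argwhere(q).mean(0)[::-1]
    qt=np.where(m[0:40,280])[0]; fe=onz(c,(280,qt.min()),zt,M)
    print(zt,"edges",l.round(4),r.round(4),"width@0.05",l@[.05,1]-r@[.05,1],"magnet",onz(c,ct,zt-.0065,M)[:2].round(4),ct,"front",qt.min(),fe.round(4))
E
```

```text
0.006 edges [-0.0132 -0.0284] [-0.0236  0.0274] width@0.05 -0.055286751271331244 magnet [ 0.0866 -0.0024] [277.52893125  83.13274336] front 0 [ 0.1197 -0.0013  0.006 ]
0.011 edges [-0.0132 -0.0294] [-0.0236  0.0283] width@0.05 -0.0572016160742704 magnet [ 0.0873 -0.0024] [277.52893125  83.13274336] front 0 [ 0.1215 -0.0013  0.011 ]
0.017 edges [-0.0132 -0.0306] [-0.0236  0.0295] width@0.05 -0.059499453837797416 magnet [ 0.0881 -0.0025] [277.52893125  83.13274336] front 0 [ 0.1237 -0.0013  0.017 ]
0.022 edges [-0.0132 -0.0315] [-0.0236  0.0304] width@0.05 -0.06141431864073659 magnet [ 0.0888 -0.0025] [277.52893125  83.13274336] front 0 [ 0.1255 -0.0014  0.022 ]
```

```bash
python3 - <<'E'
from h import *
print(go([.4178,.33,.14],2.7),go([.4178,.0563,.13],2.7))
E
```

```text
[-0.27, 0.021, -0.059, 0.002, -0.001, 0.03] [-0.335, 0.931, -0.025, 0.002, -0.001, 0.03]
```

Call:
{"method": "step_arm", "body": {
  "steps": [
    [-0.12,0.02,-0.05,0,0,0.03,0.4],
    [-0.25,0.04,-0.06,0,0,0.03,0.4],
    [-0.3,0.15,-0.05,0,0,0.03,0.4],
    [-0.32,0.28,-0.05,0,0,0.03,0.4],
    [-0.335,0.41,-0.05,0,0,0.03,0.4],
    [-0.335,0.54,-0.05,0,0,0.03,0.4],
    [-0.335,0.67,-0.03,0,0,0.03,0.4],
    [-0.335,0.78,-0.02,0,0,0.03,0.4]
  ]
}}

```text
time_s: 4.8
position: [0.4145, 0.1004, 0.1279]
tcp_rot: [[0.999, 0.047, 0.0], [0.047, -0.999, 0.0], [0.0, -0.0, -1.0]]
force: [0.3, 0.2, -2.3]
opening: 0.687
grasp_force: 29.9
```

Call:
{"method": "step_arm", "body": {
  "steps": [
    [0,0.08,0,0,0,0,0.4],
    [0,0.14,0,0,0,0,0.4],
    [0,0.15,0,0,0,0,0.4],
    [0,0.15,0,0,0,0,0.4],
    [0,0.15,0,0,0,0,0.4],
    [0,0.15,0,0,0,0,0.4]
  ]
}}

```text
time_s: 5.3
position: [0.4174, 0.0583, 0.1288]
tcp_rot: [[0.999, 0.048, 0.002], [0.048, -0.999, 0.001], [0.002, -0.001, -1.0]]
force: [-0.3, 1.2, -2.9]
opening: 0.688
grasp_force: 29.9
```

```bash
python3 - <<'E'
from h import *
import pickle
T=tool();s=read_state();print(T.round(4).tolist(),s["force"])
print(go([.4178,.0563,.08],2.7))
c=capture("wrist"); c["T"]=T@c["T_tool_cam"]; pickle.dump(c,open("w4.pkl","wb")); save("w4",c["image"])
E
```

```text
[[0.9988, 0.0484, 0.0023, 0.4174], [0.0484, -0.9988, 0.0006, 0.0583], [0.0024, -0.0005, -1.0, 0.1288], [0.0, 0.0, 0.0, 1.0]] [-0.31926989  1.21790324 -2.92895218]
[0.001, 0.007, 0.163, -0.001, -0.003, 0.002]
```

View pics/w4.png

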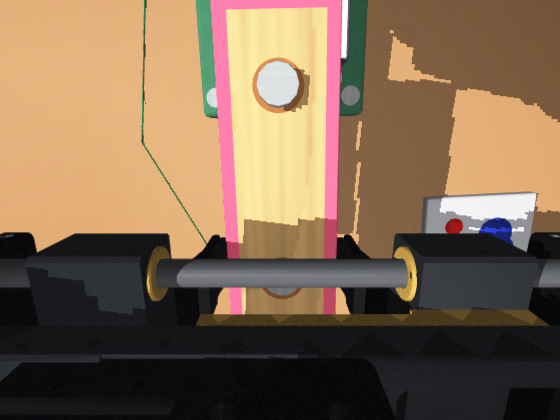

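Centred over the press: base bolts at (213,98) and (350,95) have a midpoint of 281, and the plaque axis is at about 280. I'll lower it now.

Call:
{"method": "step_arm", "body": {
  "steps": [
    [0,0.007,0.05,0,0,0.002,0.4],
    [0,0.007,0.1,0,0,0.002,0.4],
    [0,0.007,0.14,0,0,0.002,0.4],
    [0,0.007,0.16,0,0,0.002,0.4],
    [0,0.007,0.17,0,0,0.002,0.4],
    [0,0.007,0.175,0,0,0.002,0.4],
    [0,0.007,0.175,0,0,0.002,0.4]
  ]
}}

```text
time_s: 5.93
position: [0.4185, 0.0557, 0.0768]
tcp_rot: [[0.999, 0.046, 0.004], [0.046, -0.999, 0.0], [0.004, -0.0, -1.0]]
force: [-0.7, 0.9, -0.6]
opening: 0.686
grasp_force: 29.9
```

Call:
{"method": "step_arm", "body": {
  "steps": [
    [0.02,0,0,0,0,0,0.4],
    [0.04,0,0,0,0,0,0.4],
    [0.06,-0.001,0,0,0,0,0.4],
    [0.08,-0.001,0,0,0,0,0.4],
    [0.1,-0.002,0,0,0,0,0.4],
    [0.11,-0.002,0,0,0,0,0.4],
    [0.12,-0.002,0,0,0,0,0.4],
    [0.12,-0.002,0,0,0,0,0.4]
  ]
}}

```text
time_s: 6.6
position: [0.4553, 0.0575, 0.0769]
tcp_rot: [[0.999, 0.046, 0.005], [0.046, -0.999, 0.0], [0.005, 0.0, -1.0]]
force: [0.1, 0.0, -1.9]
opening: 0.686
grasp_force: 29.9
```

Call:
{"method": "step_arm", "body": {
  "steps": [
    [0.012,0,0,0,0,0,0.4],
    [0.024,0,0,0,0,0,0.4],
    [0.036,-0.001,0,0,0,0,0.4],
    [0.048,-0.001,0,0,0,0,0.4],
    [0.06,-0.001,0,0,0,0,0.4],
    [0.07,-0.001,0,0,0,0,0.4],
    [0.08,-0.002,0,0,0,0,0.4],
    [0.08,-0.002,0,0,0,0,0.4]
  ]
}}

```text
time_s: 7.27
position: [0.4768, 0.0597, 0.0766]
tcp_rot: [[0.999, 0.046, 0.0], [0.046, -0.999, 0.001], [0.0, -0.001, -1.0]]
force: [-1.4, 3.0, -1.2]
opening: 0.682
grasp_force: 30.0
```

Call:
{"method": "step_arm", "body": {
  "steps": [
    [0,0,0,0,0,0,-1],
    [0,0,0,0,0,0,-1],
    [0,0,0,0,0,0,-1],
    [0,0,0,0,0,0,-1],
    [0,0,-0.1,0,0,0,-1],
    [0,0,-0.18,0,0,0,-1],
    [-0.12,0,-0.18,0,0,0,-1],
    [-0.24,0,-0.18,0,0,0,-0.1]
  ]
}}

```text
time_s: 7.93
position: [0.41, 0.0552, 0.1324]
tcp_rot: [[0.999, 0.046, 0.014], [0.046, -0.999, -0.001], [0.014, 0.002, -1.0]]
force: [-0.5, -0.7, -0.7]
opening: 0.972
grasp_force: 0.0
```

Call:
{"method": "step_arm", "body": {
  "steps": [
    [-0.03,0,0,0,0,0,-0.1],
    [-0.03,0,0,0,0,0,-0.1],
    [-0.03,0,0,0,0,0,-0.1],
    [-0.03,0,0,0,0,0,-0.1],
    [-0.03,0,0,0,0,0,-0.1]
  ]
}}

```text
time_s: 8.35
position: [0.3996, 0.0552, 0.1308]
tcp_rot: [[0.999, 0.045, 0.007], [0.045, -0.999, -0.0], [0.007, 0.001, -1.0]]
force: [0.4, -0.1, 1.0]
opening: 0.633
grasp_force: 0.0
```

```bash
python3 - <<'E'
from h import *
import pickle
T=tool();s=read_state();print(T.round(4).tolist(),s["force"],s["opening"]*87)
c=capture("wrist"); c["T"]=T@c["T_tool_cam"]; pickle.dump(c,open("w5.pkl","wb")); save("w5",c["image"])
E
```

```text
[[0.9989, 0.0455, 0.0072, 0.3996], [0.0455, -0.999, -0.0002, 0.0552], [0.0072, 0.0005, -1.0, 0.1308], [0.0, 0.0, 0.0, 1.0]] [ 0.39894979 -0.05430141  0.98387618] 55.08436886459556
```

View pics/w5.png

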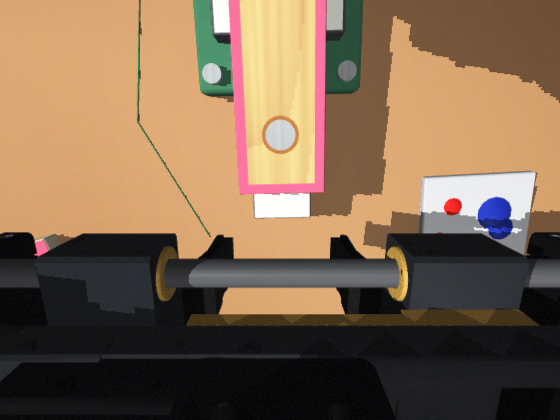

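The plaque is on the bed: rear edge at (281,186), flush magnet at (280,135). It still lies straight on the tongue. I'll compute the distance left.

```bash
python3 - <<'E'
from h import *
import pickle
c=pickle.load(open("w5.pkl","rb")); H=np.array([.5407,.0643]);th=np.radians(3.72);ex=np.array([np.cos(th),np.sin(th)]);ey=np.array([-ex[1],ex[0]])
for n,p,z in(("rear",(281,186),.058),("mag",(280,135),.0585),("L",(240,186),.058),("R",(323,186),.058),("tongueend",(282,218),.04)):
    q=onz(c,p,z,c["T"])[:2]; print(n,q.round(4),((q-H)@ex).round(4),((q-H)@ey).round(4))
Rr=H-.117*ex
p=Rr-.025*ex; print(go([*p,.10],3.7),go([*p,.072],3.7))
E
```

```text
rear [0.4297 0.0575] -0.1112 0.0004
mag [0.4644 0.0597] -0.0765 0.0004
L [0.4284 0.0862] -0.1106 0.0291
R [0.431  0.0281] -0.1118 -0.029
tongueend [0.4014 0.0555] -0.1396 0.0002
[-0.001, 0.0, 0.102, 0.001, -0.008, -0.024] [-0.002, 0.0, 0.196, 0.001, -0.008, -0.024]
```

Call:
{"method": "step_arm", "body": {
  "steps": [
    [0,0,0.07,0,-0.008,-0.024,-0.1],
    [0,0,0.13,0,-0.008,-0.024,-0.1],
    [0,0,0.18,0,-0.008,-0.024,-0.1],
    [0,0,0.195,0,-0.008,-0.024,-0.1],
    [0,0,0.195,0,-0.008,-0.024,-0.1],
    [0.02,0,0.195,0,-0.008,-0.024,-0.1],
    [0.04,0,0.195,0,-0.008,-0.024,-0.1],
    [0.04,0,0.195,0,-0.008,-0.024,-0.1]
  ]
}}

```text
time_s: 9.07
position: [0.4126, 0.0558, 0.073]
tcp_rot: [[0.998, 0.065, 0.003], [0.065, -0.998, -0.001], [0.003, 0.001, -1.0]]
force: [0.6, -0.2, -0.5]
opening: 0.547
grasp_force: 0.0
```

Call:
{"method": "step_arm", "body": {
  "steps": [
    [0.01,0,0,0,0,0,-0.1],
    [0.02,0,0,0,0,0,-0.1],
    [0.03,0,0,0,0,0,-0.1],
    [0.035,0,0,0,0,0,-0.1],
    [0.04,0,0,0,0,0,-0.1],
    [0.04,0,0,0,0,0,-0.1]
  ]
}}

```text
time_s: 9.57
position: [0.4152, 0.0575, 0.0722]
tcp_rot: [[0.998, 0.064, -0.016], [0.064, -0.998, 0.001], [-0.015, -0.002, -1.0]]
force: [-9.1, -2.8, 6.7]
opening: 0.551
grasp_force: 4.9
```

Call:
{"method": "step_arm", "body": {
  "steps": [
    [0.005,0,-0.005,0,0,0,-0.1],
    [0.01,0,-0.01,0,0,0,-0.1],
    [0.015,0,-0.015,0,0,0,-0.1],
    [0.015,0,-0.015,0,0,0,-0.1]
  ]
}}

```text
time_s: 9.9
position: [0.4217, 0.0576, 0.0765]
tcp_rot: [[0.998, 0.064, -0.011], [0.064, -0.998, 0.001], [-0.011, -0.002, -1.0]]
force: [-4.7, -1.8, -0.3]
opening: 0.549
grasp_force: 2.6
```

```bash
python3 - <<'E'
from h import *
import pickle
T=tool();s=read_state();print(T.round(4).tolist(),s["force"],s["moment"],s["opening"]*87,s["grasp_force"])
c=capture("wrist"); c["T"]=T@c["T_tool_cam"]; pickle.dump(c,open("w6.pkl","wb")); save("w6",c["image"][:260,100:460])
E
```

```text
[[0.9979, 0.0642, -0.0114, 0.4217], [0.0642, -0.9979, 0.0009, 0.0576], [-0.0113, -0.0016, -0.9999, 0.0765], [0.0, 0.0, 0.0, 1.0]] [-4.72243222 -1.75825266 -0.28806648] [-0.22226937  0.92635332 -0.13442455] 47.772233754122404 2.5806619220384164
```

View pics/w6.png

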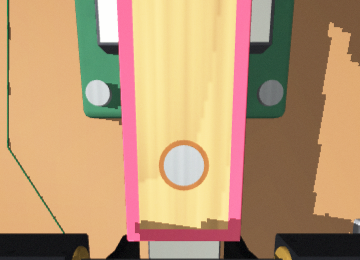

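The plaque slides straight: rear edge at (184,235) in the crop, about 5 N of drag. I keep pushing gently.

Call:
{"method": "step_arm", "body": {
  "steps": [
    [0.006,0,0,0,0,0,-0.1],
    [0.012,0,0,0,0,0,-0.1],
    [0.018,0,0,0,0,0,-0.1],
    [0.024,0,0,0,0,0,-0.1],
    [0.03,0,0,0,0,0,-0.1],
    [0.036,0,0,0,0,0,-0.1],
    [0.036,0,0,0,0,0,-0.1]
  ]
}}

```text
time_s: 10.53
position: [0.4319, 0.0583, 0.0761]
tcp_rot: [[0.998, 0.064, -0.013], [0.064, -0.998, 0.001], [-0.013, -0.002, -1.0]]
force: [-5.4, -1.6, -0.4]
opening: 0.551
grasp_force: 3.0
```

Call:
{"method": "step_arm", "body": {
  "steps": [
    [0.004,0,0,0,0,0,-0.1],
    [0.008,0,0,0,0,0,-0.1],
    [0.012,0,0,0,0,0,-0.1],
    [0.012,0,0,0,0,0,-0.1]
  ]
}}

```text
time_s: 10.87
position: [0.4351, 0.0586, 0.0761]
tcp_rot: [[0.998, 0.064, -0.014], [0.064, -0.998, 0.001], [-0.014, -0.002, -1.0]]
force: [-5.6, -1.2, -0.4]
opening: 0.555
grasp_force: 3.2
```

Still sliding at a steady drag of about 5.6 N. I carry on in small steps until the force rises.

Call:
{"method": "step_arm", "body": {
  "steps": [
    [0.004,0,0,0,0,0,-0.1],
    [0.008,0,0,0,0,0,-0.1],
    [0.012,0,0,0,0,0,-0.1],
    [0.012,0,0,0,0,0,-0.1]
  ]
}}

```text
time_s: 11.2
position: [0.4386, 0.0588, 0.076]
tcp_rot: [[0.998, 0.064, -0.014], [0.064, -0.998, 0.001], [-0.014, -0.002, -1.0]]
force: [-6.6, -0.8, -0.6]
opening: 0.55
grasp_force: 3.2
```

Call:
{"method": "step_arm", "body": {
  "steps": [
    [0.004,0,0,0,0,0,-0.1],
    [0.008,0,0,0,0,0,-0.1],
    [0.01,0,0,0,0,0,-0.1],
    [0.01,0,0,0,0,0,-0.1]
  ]
}}

```text
time_s: 11.53
position: [0.4413, 0.059, 0.076]
tcp_rot: [[0.998, 0.064, -0.014], [0.064, -0.998, 0.001], [-0.014, -0.002, -1.0]]
force: [-7.4, -1.6, -0.9]
opening: 0.549
grasp_force: 3.4
```

Call:
{"method": "step_arm", "body": {
  "steps": [
    [0.004,0,0,0,0,0,-0.1],
    [0.008,0,0,0,0,0,-0.1],
    [0.01,0,0,0,0,0,-0.1],
    [0.01,0,0,0,0,0,-0.1]
  ]
}}

```text
time_s: 11.87
position: [0.4416, 0.0593, 0.0756]
tcp_rot: [[0.998, 0.064, -0.021], [0.064, -0.998, 0.001], [-0.02, -0.003, -1.0]]
force: [-9.6, -3.9, -0.2]
opening: 0.544
grasp_force: 5.4
```

Call:
{"method": "step_arm", "body": {
  "steps": [
    [0.004,0,0,0,0,0,-0.1],
    [0.008,0,0,0,0,0,-0.1],
    [0.01,0,0,0,0,0,-0.1],
    [0.01,0,0,0,0,0,-0.1]
  ]
}}

```text
time_s: 12.2
position: [0.4418, 0.0596, 0.0752]
tcp_rot: [[0.998, 0.064, -0.027], [0.064, -0.998, 0.002], [-0.027, -0.003, -1.0]]
force: [-13.5, -4.4, -1.1]
opening: 0.552
grasp_force: 6.9
```

The plaque stalled at TCP x 0.4417 while the force rose to 13.5 N, so it is at the stop. I back off, rise and check.

Call:
{"method": "step_arm", "body": {
  "steps": [
    [-0.03,0,0,0,0,0,-0.1],
    [-0.1,0,0,0,0.02,0,-0.1],
    [-0.15,0,-0.1,0,0.02,0,-0.1],
    [-0.15,0,-0.23,0,0.02,0,-1],
    [-0.15,0,-0.36,0,0.02,0,-1],
    [-0.15,0,-0.4,0,0.02,0,-1],
    [-0.15,0,-0.4,0,0.02,0,-1]
  ]
}}

```text
time_s: 12.78
position: [0.4111, 0.0558, 0.2004]
tcp_rot: [[0.998, 0.065, 0.024], [0.065, -0.998, -0.0], [0.024, 0.002, -1.0]]
force: [-0.2, 0.8, -0.2]
opening: 0.768
grasp_force: 0.0
```

```bash
python3 - <<'E'
from h import *
import pickle
T=tool(); c=capture("wrist"); c["T"]=T@c["T_tool_cam"]; pickle.dump(c,open("w7.pkl","wb"));save("w7",c["image"])
print(T.round(4).tolist())
H=np.array([.5407,.0643]);th=np.radians(3.72);ex=np.array([np.cos(th),np.sin(th)]);ey=np.array([-ex[1],ex[0]])
g=cv2.cvtColor(c["image"],cv2.COLOR_RGB2HSV)
m=((g[...,0]>165)|(g[...,0]<4))&(g[...,1]>90)&(g[...,2]>100)
n,l,st,_=cv2.connectedComponentsWithStats(m.astype(np.uint8)); 
for i in range(1,n):
    if st[i,4]>200: print(st[i])
for z,p in((.0585,None),):
    for v in range(100,235,10):
        q=np.where(m[v,150:400])[0]+150
        if len(q): 
            A=[((onz(c,(u,v+.5),.058,c["T"])[:2]-H)) for u in(q.min(),q.max()+1)]; print(v,q.min(),q.max(),[(a@ex).round(4) for a in A],[(a@ey).round(4) for a in A])
E
```

```text
[[0.9976, 0.0647, 0.0242, 0.4111], [0.0647, -0.9979, -0.0004, 0.0558], [0.0241, 0.002, -0.9997, 0.2004], [0.0, 0.0, 0.0, 1.0]]
[ 245    0   73  166 3017]
100 247 315 [np.float64(-0.0336), np.float64(-0.0336)] [np.float64(0.0304), np.float64(-0.0301)]
110 248 314 [np.float64(-0.042), np.float64(-0.042)] [np.float64(0.0298), np.float64(-0.0294)]
120 247 314 [np.float64(-0.0505), np.float64(-0.0505)] [np.float64(0.0309), np.float64(-0.0296)]
130 248 314 [np.float64(-0.0591), np.float64(-0.0591)] [np.float64(0.0302), np.float64(-0.0298)]
140 248 314 [np.float64(-0.0678), np.float64(-0.0679)] [np.float64(0.0304), np.float64(-0.03)]
150 248 313 [np.float64(-0.0767), np.float64(-0.0767)] [np.float64(0.0306), np.float64(-0.0293)]
160 249 313 [np.float64(-0.0857), np.float64(-0.0857)] [np.float64(0.03), np.float64(-0.0296)]
```

View pics/w7.png

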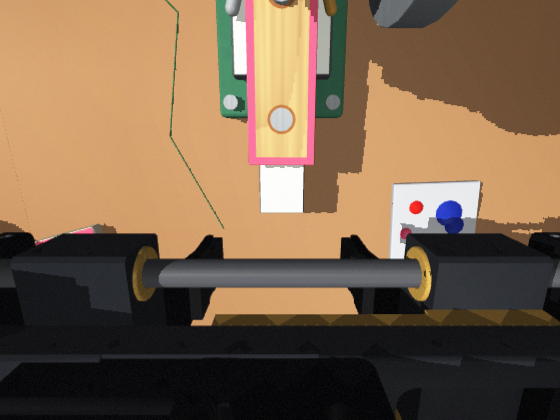

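The plaque lies at y about 0 (edges at ±30 mm), aligned, with the rear edge near home x -88 mm. Magnet at (282,119), tongue end at (282,212). I've now used all ten views, so the rest is by numbers: check home against the tongue end, locate the grip in the top image and plan the approach.

```bash
cat >> h.py <<'E'
H=np.array([.5405,.0643]);th=np.radians(3.72);ex=np.array([np.cos(th),np.sin(th),0]);ey=np.array([-ex[1],ex[0],0])
HUB=np.array([*H,.19])+.05*ex-.123*ey
def Gt(al,yaw=93.72):
    c,s=np.cos(np.radians(yaw)),np.sin(np.radians(yaw)); return np.array([[c,s,0],[s,-c,0],[0,0,-1.]])@R.from_euler("y",al,degrees=True).as_matrix()
def rowto(p,G,T=None):
    T=tool() if T is None else T
    return np.round(np.r_[T[:3,:3].T@(np.array(p)-T[:3,3])/.3, R.from_matrix(T[:3,:3].T@G).as_rotvec(degrees=True)/45],3).tolist()
def grip(a,al,out=.012,hub=None):
    "TCP for grasp point on grip at wheel angle a"
    return (HUB if hub is None else hub)-out*ey+.054*np.sin(a)*ex+[0,0,.054*np.cos(a)]-.006*Gt(al)[:,2]
E
python3 - <<'E'
from h import *
import pickle
c=pickle.load(open("w7.pkl","rb"));g=cv2.cvtColor(c["image"],cv2.COLOR_RGB2HSV)
w=(g[...,1]<50)&(g[...,2]>150); col=np.where(w[100:230,282])[0]+100; print("white col",col.min(),col.max())
tv=col.max()+1
m=((g[...,0]>165)|(g[...,0]<4))&(g[...,1]>90)&(g[...,2]>100); rv=np.where(m[:,282])[0].max()+1
q=np.argwhere(w[105:135,262:302]).mean(0)+[105,262]
print("tongue-end to rear top edge", (onz(c,(282,rv-1),.058,c["T"])-onz(c,(282,tv),.04,c["T"]))@ex,"to magnet",(onz(c,(q[1],q[0]),.0585,c["T"])-onz(c,(282,tv),.04,c["T"]))@ex,rv,tv,q)
t=pickle.load(open("top.pkl","rb")); im=t["image"]; h=cv2.cvtColor(im,cv2.COLOR_RGB2HSV)
print("pred grip px", proj(t,HUB+[0,0,.054]),proj(t,HUB+[0,0,.054]-.036*ey),proj(t,HUB+[0,0,.054]+.036*ey))
for u in range(334,370,4):
    col=h[170:196,u,2]; print(u,col.tolist())
print(rowto([.45,-.0,.36],Gt(0,48.7)), HUB, rowto(grip(0,25)+[0,0,.08],Gt(25)))
E
```

```text
white col 108 212
tongue-end to rear top edge 0.05072196574912182 to magnet 0.09042977591601321 165 213 [118.95085995 280.98771499]
pred grip px [351.49198319 182.09490098] [365.23914987 181.61911955] [337.7317786  182.57113363]
334 [121, 99, 92, 96, 93, 94, 96, 91, 100, 103, 109, 116, 124, 125, 116, 105, 94, 93, 96, 97, 93, 98, 96, 98, 96, 97]
338 [162, 122, 97, 97, 93, 96, 95, 94, 87, 74, 80, 93, 95, 92, 79, 70, 88, 94, 97, 95, 98, 94, 97, 96, 99, 95]
342 [162, 124, 97, 94, 97, 94, 95, 88, 68, 49, 41, 45, 44, 42, 40, 41, 56, 87, 95, 96, 96, 98, 97, 96, 95, 96]
346 [174, 164, 133, 103, 97, 97, 96, 86, 62, 46, 43, 40, 43, 39, 41, 44, 59, 83, 94, 99, 96, 94, 97, 95, 98, 99]
350 [174, 175, 162, 124, 100, 94, 95, 85, 61, 39, 42, 40, 40, 44, 41, 45, 61, 84, 96, 96, 97, 98, 94, 96, 96, 95]
354 [173, 174, 176, 164, 120, 97, 95, 88, 60, 44, 42, 45, 42, 41, 40, 45, 73, 90, 94, 95, 95, 93, 94, 96, 95, 95]
358 [174, 173, 175, 161, 122, 99, 95, 78, 53, 44, 39, 43, 45, 41, 39, 54, 82, 92, 92, 96, 97, 95, 99, 95, 96, 96]
362 [175, 173, 173, 173, 162, 125, 98, 77, 56, 40, 44, 45, 45, 45, 44, 52, 84, 93, 96, 96, 97, 95, 94, 95, 96, 95]
366 [174, 174, 171, 173, 173, 163, 126, 95, 87, 73, 67, 65, 65, 66, 76, 86, 91, 93, 96, 94, 94, 94, 97, 95, 93, 97]
[0.132, 0.195, -0.535, 0.011, -0.023, -1.0] [ 0.59837497 -0.05519681  0.19      ] [0.612, 0.459, -0.423, 0.456, 0.417, -1.96]
```

Home is confirmed: 50.7 mm from tongue end to rear edge, against 50 expected. The grip sits where the model predicts (row 182, columns 338 to 365). I move over it with a 25° outward tilt, so that the gripper and its camera clear the wheel.

Call:
{"method": "step_arm", "body": {
  "steps": [
    [0.0,0.0,-0.13,0,0,-0.15,-1],
    [0.03,0.05,-0.26,0,0,-0.3,-1],
    [0.06,0.1,-0.39,0,0,-0.45,-1],
    [0.1,0.15,-0.5,0,0,-0.6,-1],
    [0.13,0.2,-0.53,0,0,-0.75,-1],
    [0.13,0.2,-0.53,0,-0.02,-0.9,-1],
    [0.13,0.2,-0.53,0,-0.02,-1.0,-1],
    [0.13,0.2,-0.53,0,-0.02,-1.0,-1]
  ]
}}

```text
time_s: 13.5
position: [0.4487, -0.0017, 0.3548]
tcp_rot: [[0.659, 0.752, -0.003], [0.752, -0.659, -0.005], [-0.006, 0.001, -1.0]]
force: [-0.9, -0.4, -0.2]
opening: 1.0
grasp_force: 0.0
```

```bash
python3 - <<'E'
from h import *
print(tool().round(3).tolist(),rowto(grip(0,25)+[0,0,.08],Gt(25)),rowto(grip(0,25)+[0,0,.08],Gt(0)))
E
```

```text
[[0.659, 0.752, -0.003, 0.449], [0.752, -0.659, -0.005, -0.002], [-0.006, 0.001, -1.0, 0.355], [0.0, 0.0, 0.0, 1.0]] [0.161, 0.527, 0.084, 0.217, 0.534, -0.984] [0.161, 0.527, 0.084, -0.001, 0.008, -1.0]
```

Call:
{"method": "step_arm", "body": {
  "steps": [
    [0.04,0.13,0.0,0.03,0.07,-0.13,-1],
    [0.08,0.26,0.0,0.06,0.14,-0.26,-1],
    [0.12,0.39,0.0,0.09,0.21,-0.39,-1],
    [0.16,0.5,0.03,0.12,0.29,-0.53,-1],
    [0.16,0.527,0.05,0.15,0.36,-0.66,-1],
    [0.16,0.527,0.08,0.18,0.43,-0.79,-1],
    [0.16,0.527,0.084,0.2,0.5,-0.91,-1],
    [0.16,0.527,0.084,0.217,0.534,-0.984,-1]
  ]
}}

```text
time_s: 14.17
position: [0.5986, -0.0707, 0.3277]
tcp_rot: [[-0.057, 0.998, -0.03], [0.903, 0.064, 0.425], [0.426, -0.003, -0.905]]
force: [0.6, 0.1, -0.1]
opening: 0.999
grasp_force: 0.0
```

Call:
{"method": "step_arm", "body": {
  "steps": [
    [0,0,0,0,0,0,-1],
    [0,0,0,0,0,0,-1],
    [0,0,0,0,0,0,-1]
  ]
}}

```text
time_s: 14.42
position: [0.599, -0.0695, 0.3307]
tcp_rot: [[-0.057, 0.998, -0.026], [0.905, 0.062, 0.421], [0.422, 0.0, -0.907]]
force: [0.7, -0.1, -0.3]
opening: 0.996
grasp_force: 0.0
```

```bash
python3 - <<'E'
from h import *
print(tool().round(4).tolist(),rowto(grip(0,25)+[0,0,.08],Gt(25)),rowto(grip(0,25),Gt(25)),read_state()["joint_positions"])
E
```

```text
[[-0.0568, 0.998, -0.026, 0.599], [0.9048, 0.0624, 0.4212, -0.0695], [0.422, 0.0004, -0.9066, 0.3307], [0.0, 0.0, 0.0, 1.0]] [-0.002, 0.001, 0.003, 0.002, 0.001, -0.003] [-0.115, 0.001, 0.245, 0.002, 0.001, -0.003] [-27.26753382  27.84549     76.76031411  21.25532337  88.88035544
 -33.81367534]
```

Call:
{"method": "step_arm", "body": {
  "steps": [
    [-0.05,0.001,0.1,0,0,0,-1],
    [-0.1,0.001,0.2,0,0,0,-0.5],
    [-0.115,0.001,0.245,0,0,0,0],
    [-0.115,0.001,0.245,0,0,0,0.35],
    [-0.115,0.001,0.245,0,0,0,0.42],
    [-0.115,0.001,0.245,0,0,0,0.42],
    [-0.115,0.001,0.245,0,0,0,0.42],
    [-0.115,0.001,0.245,0,0,0,0.42]
  ]
}}

```text
time_s: 15.08
position: [0.6006, -0.0704, 0.2519]
tcp_rot: [[-0.061, 0.998, -0.022], [0.905, 0.064, 0.42], [0.42, 0.005, -0.907]]
force: [0.7, 0.7, -0.4]
opening: 0.553
grasp_force: 0.0
```

Call:
{"method": "step_arm", "body": {
  "steps": [
    [0,0,0,0,0,0,0.45],
    [0,0,0,0,0,0,0.46],
    [0,0,0,0,0,0,0.47],
    [0,0,0,0,0,0,0.48],
    [0,0,0,0,0,0,0.48],
    [0,0,0,0,0,0,0.48]
  ]
}}

```text
time_s: 15.58
position: [0.5998, -0.0702, 0.2501]
tcp_rot: [[-0.059, 0.998, -0.025], [0.905, 0.064, 0.421], [0.422, 0.002, -0.907]]
force: [0.2, 0.1, -0.5]
opening: 0.267
grasp_force: 0.0
```

```bash
python3 - <<'E'
from h import *
s=read_state();print(tool().round(4).tolist(),rowto(grip(0,25),Gt(25)),s["opening"]*87,s["grasp_force"],s["force"])
E
```

```text
[[-0.0591, 0.9979, -0.0251, 0.5998], [0.9047, 0.0642, 0.4212, -0.0702], [0.4219, 0.0022, -0.9066, 0.2501], [0.0, 0.0, 0.0, 1.0]] [0.001, -0.001, 0.003, 0.003, 0.001, 0.0] 23.235674535976607 0.0 [ 0.17825854  0.11869707 -0.45189937]
```

Call:
{"method": "step_arm", "body": {
  "steps": [
    [0,0,0,0,0,0,0.5],
    [0,0,0,0,0,0,0.5],
    [0,0,0,0,0,0,0.5],
    [0,0,0,0,0,0,0.5]
  ]
}}

```text
time_s: 15.92
position: [0.5999, -0.0702, 0.2501]
tcp_rot: [[-0.059, 0.998, -0.025], [0.905, 0.064, 0.421], [0.422, 0.003, -0.907]]
force: [0.7, 0.1, -1.4]
opening: 0.253
grasp_force: 2.4
```

Call:
{"method": "step_arm", "body": {
  "steps": [
    [0,0,0,0,0,0,0.52],
    [0,0,0,0,0,0,0.52],
    [0,0,0,0,0,0,0.52]
  ]
}}

```text
time_s: 16.17
position: [0.5999, -0.0702, 0.2501]
tcp_rot: [[-0.059, 0.998, -0.025], [0.905, 0.064, 0.421], [0.422, 0.003, -0.907]]
force: [1.0, 1.2, -1.0]
opening: 0.244
grasp_force: 19.4
```

```bash
python3 - <<'E'
import numpy as np
for k in range(8):
    a0=.8*k
    for i in range(1,9):
        a=a0+.1*i; dc=np.cos(a)-np.cos(a0); print([round(x,3) for x in(.076*dc,.18*(np.sin(a)-np.sin(a0)),-.1632*dc)],end=",")
    print()
E
cat >> h.py <<'E'
def ang():
    s=read_state();T=tool(); p=T[:3,3]+.006*T[:3,2]-HUB; x,z=p@ex,p[2]
    print("a",round(float(np.arctan2(x,z)%6.2832),3),"r",round(float(np.hypot(x,z))*1000,1),"F tool-ish x,y,z",[round(float(s["force"]@e),1) for e in(ex,ey,[0,0,1])],"grip",s["grasp_force"],"t",s["time_s"],"open",s["opening"]*87,"tilt",R.from_matrix(Gt(25).T@T[:3,:3]).as_rotvec(degrees=True).round(1))
E
```

```text
[np.float64(-0.0), np.float64(0.018), np.float64(0.001)],[np.float64(-0.002), np.float64(0.036), np.float64(0.003)],[np.float64(-0.003), np.float64(0.053), np.float64(0.007)],[np.float64(-0.006), np.float64(0.07), np.float64(0.013)],[np.float64(-0.009), np.float64(0.086), np.float64(0.02)],[np.float64(-0.013), np.float64(0.102), np.float64(0.029)],[np.float64(-0.018), np.float64(0.116), np.float64(0.038)],[np.float64(-0.023), np.float64(0.129), np.float64(0.049)],
[np.float64(-0.006), np.float64(0.012), np.float64(0.012)],[np.float64(-0.012), np.float64(0.022), np.float64(0.026)],[np.float64(-0.018), np.float64(0.031), np.float64(0.04)],[np.float64(-0.025), np.float64(0.039), np.float64(0.055)],[np.float64(-0.033), np.float64(0.044), np.float64(0.07)],[np.float64(-0.04), np.float64(0.048), np.float64(0.086)],[np.float64(-0.048), np.float64(0.05), np.float64(0.102)],[np.float64(-0.055), np.float64(0.051), np.float64(0.118)],
[np.float64(-0.008), np.float64(-0.001), np.float64(0.016)],[np.float64(-0.015), np.float64(-0.005), np.float64(0.032)],[np.float64(-0.022), np.float64(-0.01), np
[... 1992 characters left out ...]
float64(0.035), np.float64(0.03), np.float64(-0.076)],[np.float64(0.042), np.float64(0.04), np.float64(-0.089)],[np.float64(0.047), np.float64(0.052), np.float64(-0.101)],[np.float64(0.052), np.float64(0.066), np.float64(-0.112)],
[np.float64(0.004), np.float64(0.015), np.float64(-0.01)],[np.float64(0.008), np.float64(0.03), np.float64(-0.018)],[np.float64(0.012), np.float64(0.046), np.float64(-0.025)],[np.float64(0.014), np.float64(0.063), np.float64(-0.03)],[np.float64(0.016), np.float64(0.081), np.float64(-0.034)],[np.float64(0.017), np.float64(0.099), np.float64(-0.036)],[np.float64(0.017), np.float64(0.117), np.float64(-0.037)],[np.float64(0.017), np.float64(0.135), np.float64(-0.036)],
```

Call:
{"method": "step_arm", "body": {
  "steps": [
    [0,0.018,0.001,0,0,0,0.525],
    [-0.002,0.036,0.003,0,0,0,0.525],
    [-0.003,0.053,0.007,0,0,0,0.525],
    [-0.006,0.07,0.013,0,0,0,0.525],
    [-0.009,0.086,0.02,0,0,0,0.525],
    [-0.013,0.102,0.029,0,0,0,0.525],
    [-0.018,0.116,0.038,0,0,0,0.525],
    [-0.023,0.129,0.049,0,0,0,0.525]
  ]
}}

```text
time_s: 16.83
position: [0.6392, -0.0677, 0.2338]
tcp_rot: [[-0.059, 0.998, -0.024], [0.905, 0.064, 0.421], [0.422, 0.003, -0.907]]
force: [-2.2, -0.9, 3.1]
opening: 0.242
grasp_force: 24.3
```

```bash
python3 -c "from h import *; ang()"
```

```text
a 0.806 r 55.4 F tool-ish x,y,z [-2.3, -0.8, 3.1] grip 24.26691122353077 t 16.8333 open 21.01325353428422 tilt [-0.2 -0.  -0. ]
```

Call:
{"method": "step_arm", "body": {
  "steps": [
    [-0.006,0.012,0.012,0,0,0,0.525],
    [-0.012,0.022,0.026,0,0,0,0.525],
    [-0.018,0.031,0.04,0,0,0,0.525],
    [-0.025,0.039,0.055,0,0,0,0.525],
    [-0.033,0.044,0.07,0,0,0,0.525],
    [-0.04,0.048,0.086,0,0,0,0.525],
    [-0.048,0.05,0.102,0,0,0,0.525],
    [-0.055,0.051,0.118,0,0,0,0.525]
  ]
}}

```text
time_s: 17.5
position: [0.6544, -0.0667, 0.1946]
tcp_rot: [[-0.059, 0.998, -0.024], [0.905, 0.064, 0.421], [0.422, 0.004, -0.907]]
force: [1.2, 0.0, 2.5]
opening: 0.247
grasp_force: 24.3
```

```bash
python3 -c "from h import *; ang()"
```

```text
a 1.586 r 55.2 F tool-ish x,y,z [1.2, -0.0, 2.5] grip 24.305763971060514 t 17.5 open 21.445692273583926 tilt [-0.2 -0.  -0. ]
```

Call:
{"method": "step_arm", "body": {
  "steps": [
    [-0.008,-0.001,0.016,0,0,0,0.53],
    [-0.015,-0.005,0.032,0,0,0,0.53],
    [-0.022,-0.01,0.048,0,0,0,0.53],
    [-0.029,-0.016,0.063,0,0,0,0.53],
    [-0.036,-0.025,0.078,0,0,0,0.53],
    [-0.043,-0.034,0.091,0,0,0,0.53],
    [-0.048,-0.046,0.104,0,0,0,0.53],
    [-0.054,-0.058,0.116,0,0,0,0.53]
  ]
}}

```text
time_s: 18.17
position: [0.6406, -0.0677, 0.1598]
tcp_rot: [[-0.06, 0.998, -0.014], [0.904, 0.061, 0.423], [0.423, 0.013, -0.906]]
force: [8.8, 3.8, 14.7]
opening: 0.248
grasp_force: 29.3
```

```bash
python3 -c "from h import *; ang()"
```

```text
a 2.282 r 54.6 F tool-ish x,y,z [9.0, 3.2, 14.7] grip 29.334733178839087 t 18.1667 open 21.578793186639125 tilt [-0.8  0.  -0.1]
```

Call:
{"method": "step_arm", "body": {
  "steps": [
    [-0.005,-0.014,0.01,0,0,0,0.53],
    [-0.009,-0.029,0.02,0,0,0,0.53],
    [-0.013,-0.045,0.027,0,0,0,0.53],
    [-0.016,-0.061,0.033,0,0,0,0.53],
    [-0.018,-0.079,0.038,0,0,0,0.53],
    [-0.019,-0.096,0.041,0,0,0,0.53],
    [-0.02,-0.114,0.043,0,0,0,0.53],
    [-0.02,-0.132,0.043,0,0,0,0.53]
  ]
}}

```text
time_s: 18.83
position: [0.5975, -0.0704, 0.1421]
tcp_rot: [[-0.059, 0.998, -0.023], [0.905, 0.064, 0.421], [0.422, 0.004, -0.907]]
force: [4.3, 1.7, 4.6]
opening: 0.244
grasp_force: 29.2
```

```bash
python3 -c "from h import *; ang()"
```

```text
a 3.177 r 53.4 F tool-ish x,y,z [4.4, 1.4, 4.6] grip 29.179697474464774 t 18.8333 open 21.197694321857423 tilt [-0.2 -0.1 -0. ]
```

Past half a turn with the force falling off again. Now the return half.

Call:
{"method": "step_arm", "body": {
  "steps": [
    [0.001,-0.018,-0.002,0,0,0,0.525],
    [0.002,-0.035,-0.005,0,0,0,0.525],
    [0.005,-0.053,-0.01,0,0,0,0.525],
    [0.008,-0.069,-0.017,0,0,0,0.525],
    [0.011,-0.085,-0.025,0,0,0,0.525],
    [0.016,-0.1,-0.034,0,0,0,0.525],
    [0.021,-0.113,-0.044,0,0,0,0.525],
    [0.026,-0.126,-0.056,0,0,0,0.525]
  ]
}}

```text
time_s: 19.5
position: [0.5599, -0.0729, 0.1606]
tcp_rot: [[-0.059, 0.998, -0.022], [0.905, 0.063, 0.421], [0.422, 0.005, -0.907]]
force: [7.1, 3.0, -0.4]
opening: 0.244
grasp_force: 24.4
```

```bash
python3 -c "from h import *; ang()"
```

```text
a 3.99 r 52.7 F tool-ish x,y,z [7.2, 2.5, -0.4] grip 24.44825056940317 t 19.5 open 21.19088246738566 tilt [-0.3 -0.1  0. ]
```

Call:
{"method": "step_arm", "body": {
  "steps": [
    [0.006,-0.011,-0.013,0,0,0,0.525],
    [0.012,-0.021,-0.027,0,0,0,0.525],
    [0.019,-0.029,-0.041,0,0,0,0.525],
    [0.026,-0.035,-0.057,0,0,0,0.525],
    [0.034,-0.04,-0.072,0,0,0,0.525],
    [0.041,-0.043,-0.088,0,0,0,0.525],
    [0.049,-0.044,-0.105,0,0,0,0.525],
    [0.056,-0.043,-0.121,0,0,0,0.525]
  ]
}}

```text
time_s: 20.17
position: [0.5467, -0.0737, 0.1998]
tcp_rot: [[-0.058, 0.998, -0.023], [0.905, 0.063, 0.421], [0.421, 0.004, -0.907]]
force: [7.6, 4.3, -5.5]
opening: 0.244
grasp_force: 24.4
```

```bash
python3 -c "from h import *; ang()"
```

```text
a 4.795 r 52.9 F tool-ish x,y,z [7.8, 3.8, -5.5] grip 24.43274438381195 t 20.1667 open 21.25839990085092 tilt [-0.2 -0.1  0. ]
```

Call:
{"method": "step_arm", "body": {
  "steps": [
    [0.008,0.002,-0.016,0,0,0,0.525],
    [0.015,0.007,-0.032,0,0,0,0.525],
    [0.022,0.013,-0.047,0,0,0,0.525],
    [0.029,0.02,-0.062,0,0,0,0.525],
    [0.035,0.03,-0.076,0,0,0,0.525],
    [0.042,0.04,-0.089,0,0,0,0.525],
    [0.047,0.052,-0.101,0,0,0,0.525],
    [0.052,0.066,-0.112,0,0,0,0.525]
  ]
}}

```text
time_s: 20.83
position: [0.5643, -0.0725, 0.2361]
tcp_rot: [[-0.058, 0.998, -0.03], [0.905, 0.065, 0.421], [0.422, -0.003, -0.907]]
force: [1.8, 0.3, -9.7]
opening: 0.243
grasp_force: 24.3
```

```bash
python3 -c "from h import *; ang()"
```

```text
a 5.57 r 53.8 F tool-ish x,y,z [1.8, 0.1, -9.7] grip 24.28537890315056 t 20.8333 open 21.13947422981629 tilt [ 0.2 -0.   0.1]
```

Call:
{"method": "step_arm", "body": {
  "steps": [
    [0.004,0.015,-0.01,0,0,0,0.525],
    [0.008,0.03,-0.018,0,0,0,0.525],
    [0.012,0.046,-0.025,0,0,0,0.525],
    [0.014,0.063,-0.03,0,0,0,0.525],
    [0.016,0.081,-0.034,0,0,0,0.525],
    [0.017,0.099,-0.036,0,0,0,0.525],
    [0.017,0.115,-0.037,0,0,0,0.525],
    [0.017,0.115,-0.037,0,0,0,0.525]
  ]
}}

```text
time_s: 21.5
position: [0.6014, -0.0701, 0.2502]
tcp_rot: [[-0.06, 0.998, -0.024], [0.904, 0.064, 0.422], [0.422, 0.003, -0.906]]
force: [-1.3, 2.0, -7.3]
opening: 0.243
grasp_force: 24.3
```

```bash
python3 -c "from h import *; ang()"
```

```text
a 0.037 r 54.8 F tool-ish x,y,z [-1.2, 2.1, -7.3] grip 24.27106847986579 t 21.5 open 21.130898831407617 tilt [-0.2 -0.  -0.1]
```

Call:
{"method": "step_arm", "body": {
  "steps": [
    [0,0,0,0,0,0,0.4],
    [0,0,0,0,0,0,0],
    [0,0,0,0,0,0,-0.6],
    [0,0,0,0,0,0,-0.6],
    [0,0,0,0,0,0,-0.6],
    [0.05,0,-0.1,0,0,0,-0.6],
    [0.1,0,-0.21,0,0,0,-0.6],
    [0.14,0,-0.3,0,0,0,-0.6]
  ]
}}

```text
time_s: 22.17
position: [0.6004, -0.0703, 0.3516]
tcp_rot: [[-0.06, 0.998, -0.024], [0.905, 0.064, 0.421], [0.422, 0.004, -0.907]]
force: [0.8, -0.5, 0.0]
opening: 0.739
grasp_force: 0.0
```

Call:
{"method": "step_arm", "body": {
  "steps": [
    [0,0,0,0,0,0,-0.6],
    [-0.1,0,-0.1,0,0,0,-0.6],
    [-0.2,0,-0.2,0,0,0,-0.6],
    [-0.3,0,-0.3,0,0,0,-0.6],
    [-0.4,0,-0.35,0,0,0,-0.6],
    [-0.4,0,-0.35,0,0,0,-0.6],
    [-0.4,0,-0.35,0,0,0,-0.6]
  ]
}}

```text
time_s: 22.75
position: [0.6098, -0.2254, 0.3933]
tcp_rot: [[-0.056, 0.998, -0.024], [0.905, 0.061, 0.422], [0.422, 0.002, -0.907]]
force: [-0.1, 0.8, -0.2]
opening: 0.798
grasp_force: 0.0
```

```bash
python3 - <<'E'
from h import *
import pickle
t=capture("top"); h=cv2.cvtColor(t["image"],cv2.COLOR_RGB2HSV); o=cv2.cvtColor(pickle.load(open("top.pkl","rb"))["image"],cv2.COLOR_RGB2HSV)
for u in(346,354,362): print(u,h[174:192,u,2].tolist(),o[174:192,u,2].tolist())
def pk(h,z,zz=(180,290,330,280)):
    m=((h[...,0]>165)|(h[...,0]<4))&(h[...,1]>90)&(h[...,2]>100); m[:210]=0;m[262:]=0;m[:,:285]=0;m[:,325:]=0; return m
m=pk(h,0); pts=np.argwhere(m)[:,::-1]; print(len(pts),pts.min(0),pts.max(0))
P=np.array([onz(t,p,.058) for p in pts]); print([((P-[*H,0])@e).min().round(4) for e in(ex,ey)],[((P-[*H,0])@e).max().round(4) for e in(ex,ey)])
s=read_state(); print(s["position"],s["force"],s["time_s"])
E
```

```text
346 [107, 107, 100, 84, 56, 45, 47, 44, 47, 46, 42, 58, 92, 101, 106, 106, 107, 104] [97, 97, 96, 86, 62, 46, 43, 40, 43, 39, 41, 44, 59, 83, 94, 99, 96, 94]
354 [131, 108, 99, 76, 50, 44, 47, 49, 49, 45, 46, 60, 92, 102, 104, 102, 99, 103] [120, 97, 95, 88, 60, 44, 42, 45, 42, 41, 40, 45, 73, 90, 94, 95, 95, 93]
362 [181, 137, 101, 73, 48, 44, 45, 48, 49, 49, 46, 70, 94, 103, 105, 103, 103, 104] [162, 125, 98, 77, 56, 40, 44, 45, 45, 45, 44, 52, 84, 93, 96, 96, 97, 95]
221 [291 210] [312 243]
[np.float64(-0.0906), np.float64(-0.0317)] [np.float64(0.0127), np.float64(0.0327)]
[ 0.60964691 -0.22357079  0.39332517] [-0.55761808  0.88817291  0.17173984] 22.8
```

The grip is back at the top to about 1 mm, the plaque is still home and the robot is clear.

```bash
python3 -c "from rig import *; print(hand_in())"
```

```text
the job is handed in; nothing more can be done
None
```

The job is handed in. The pink plaque lies home against the stop, the handwheel was turned one full revolution to press the magnet, and the arm is clear. I took "flush" from the press-force profile, not from a picture, and the hand-in returned no verdict.

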